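# Third hand at the valve bench: hold a valve against the sprung stop

## Task

Pick up the solenoid valve with the red cap and stand it on the bed of the assembly fixture, between the two white lines, with its flat face (the one opposite the brass port) square against the yellow sprung stop, so that I can bolt it. Press it steadily against the stop until the red pointer is in the green band, never driving the stop to the end of its travel, hold it there for a good two seconds, and finish still gripping and pressing it: do not let go. Leave the other valves and the white cleaner bottle where they are.

Things in the scene. Friction and masses are not known exactly. Their poses are not given: they have to be found in the camera images.
- valve_red: aluminium block 40 (x) x 48 (y) x 60 (z) mm with a red round coil cap, 36 mm across and 16 mm high, on top (76 mm in all). A brass port, 13 mm across and 14 mm long, sticks out of the middle of the -x face. Origin: centre of the underside, z up. The flat +x face goes against the stop. About 0.3 kg. Starts on the rubber mat, in a row with two others about 110 mm apart.
- valve_face (a point): point on the valve's flat +x face, on its centre line, 25 mm above its underside.
- fixture: fixed dark steel base plate 220 (x) x 150 (y) x 16 mm; origin at the centre of its underside. Its top, the bed, is polished and slippery. The stop on it faces its -x: push the valve along its +x. Two white lines along x, 66 mm apart, centred on y = 0. Behind the stop an aluminium spring housing (x 76 to 110 mm, 90 mm wide, top at z 68 mm) has a white scale with a green band on top.
- stop_face (a point): centre of the front face of the yellow stop plate, 25 mm above the bed, moving with it; axes as the fixture's; at rest at fixture x = +40 mm. The plate is 40 mm wide (y), narrower than the valve, 12 mm thick, 3 to 48 mm above the bed. A thin arm from its top, up to 57 mm above the bed, carries a red pointer bar back over the scale.
- stop (a joint): travel of the stop plate along the fixture's +x, in m: 0 at rest, 0.020 at the end of travel. The spring pushes back with about 3 N at the start plus 0.9 N per mm. The pointer is in the green band from 0.005 to 0.012 (about 7 to 14 N), mid-band at 0.0085.
- bed (a point): point on the top of the bed, midway between the white lines, 20 mm in front of the resting stop face.
- mat: fixed black rubber mat 130 (x) x 320 (y) x 4 mm on which the three valves start in a row along its y; origin at the centre of its underside. Mat and fixture may be on either side of the robot.
- valve_blue: bystander, leave alone: aluminium block 40 (x) x 48 (y) x 60 (z) mm with a blue round coil cap, 36 mm across and 16 mm high, on top (76 mm in all). A brass port, 13 mm across and 14 mm long, sticks out of the middle of the -x face. Origin: centre of the underside, z up.
- valve_green: bystander, leave alone: aluminium block 40 (x) x 48 (y) x 60 (z) mm with a green round coil cap, 36 mm across and 16 mm high, on top (76 mm in all). A brass port, 13 mm across and 14 mm long, sticks out of the middle of the -x face. Origin: centre of the underside, z up.
- cleaner: bystander: white bottle with a black cap, 60 mm across, 140 mm high, standing beyond the middle of the bench; origin at the centre of its underside.
Not all that is in view belongs to the job. What is shaped like the valve_red but turquoise is not meant.

How it is judged:
By the outcome, as a careful person would: the job done as asked, in the order asked, and still so for the second after the job is handed in, while the arm keeps its last pose, push and grip.
It also fails if it takes over 51 s, if anything falls off the work surface, if the arm or the gripper's body presses on something with over 40 N, if the wrist force passes 120 N, or if a joint passes its speed limit or range.

## Robot

A 7-joint arm with a two-finger parallel gripper is mounted at the origin on the work surface. World frame = base frame: x ahead of the robot, y to its left, z up, the work surface at z = 0. Lengths are in mm, angles in rad, forces in N, time in s.
With the tool pointing down it reaches from about 350 to 775 mm from the base axis. Payload 3.1 kg.
Tool frame: the origin (TCP) lies at the very end of the fingers, on their centre line; the grasp point (between the pads) lies manip.tcp_to_grasp behind it (manip.tcp_to_grasp is the distance from the TCP to the grasp point, in mm); z points along the fingers, y is the line along which they close (so a half turn about z gives the same grasp; the last joint's range is limited). The gripper opens to 85 mm and grips with 20 to 120 N. Pads are 22 mm wide; open, the fingers measure 114 mm over their backs; the gripper's body (76 mm by 85 mm) begins 54 mm behind the grasp point. The pads swing forward as they close: fully open they stand 13 mm farther back than shut.
Start: joints at [-1.254, 0.311, 0.014, 1.512, -0.004, 1.319, -0.027], TCP at [193.107, 515.002, 231.304] pointing down, gripper open.
Joint ranges: [-2.7, 2.7], [-0.3, 1.91], [-1.27, 1.3], [0.12, 2.57], [-1.44, 4.58], [0.2, 2.03], [-3.05, 3.05]. Speed limits (rad/s): [2.79, 2.79, 3.14, 3.14, 3.14, 3.14, 3.14].

## Interface

Orientations are given as a unit quaternion [x, y, z, w].
In Python, from cell import manip gives the robot as it stands.
- The arm moves only by the tool carry_out, never from a script. Its argument "increments" is a list of rows, each an object with "linear": the shift along the tool's x, y, z in mm, a list of three; "twist": the turn about the tool's z in rad; "hand": the opening, from 0 (shut) to 1 (fully open). A call has 1 to 12 rows; each row shifts and turns the commanded pose from where the row before left it, along the tool's axes as they then stand; what a row does not reach is not made up. A row lasts 1/8 s, in which the tool goes at most 62.5 mm and 10.7 degrees, less where a joint would pass 70% of its speed; a pose out of reach is approached as far as the arm can. A call is refused whole if a number of a shift passes 62.5 or a number of a turn 0.188, either way. A call with a gripper value outside its range is refused whole. The fingers move at their own pace and stop on an object; "force" is the grip in N (left out, the last holds). Time passes only in rows, so rows that do not move let the fingers close. It gives the time, the measured TCP pose, the force, the opening and the grip force at its end, in the units of the state.
- manip.sense(): the state, without advancing time (a new reading comes with each control period).
- manip.get_image(name): name is "scene" or "top" or "wrist"; returns (picture, depth): 480x640x3 uint8, red, green, blue; 480x640 float32, mm along the optical axis (not along the pixel's ray), 0 where there is no reading.
- manip.camera_info(name): a dict with "camera_matrix" (3x3 intrinsics, pixels), "D" ([k1, k2, p1, p2, k3] as OpenCV has them; the pictures are not rectified), "position" and "orientation" of the camera in the world. Camera axes: x right, y down, z forward; pixel columns grow to the right and rows downward; lengths in mm; the calibration is good to about 2 mm. A picture is of the moment at which its call begins: read the wrist's pose just before it. camera_info takes no time and is no camera call; for the wrist camera it gives the pose at the moment of the call.
- manip.close_job(): hands the job in; it is judged then, once.
The state is a dict: "time": time; "joint_positions": joint angles; "dq": joint speeds; "joint_torque": joint torques, N m; "tcp_pos": TCP position; "tcp_rot": TCP orientation; "contact_force": force on the tool from outside, world axes, zero at the start; "wrist_torque": the same for the moment, N m; "finger_gap": finger opening in mm; "gripper_force": force on a finger pad.
Only numpy, scipy, OpenCV 4.12 (cv2) and the standard library are available. Lean on these libraries where they do the work, as an engineer would, in place of code of your own. Each camera call takes 0.05 s, during which the arm holds its last target. There are 200 camera calls.

## Working session

There is one attempt and no reset: what is moved stays moved. The work goes in short steps, Python scripts to look and compute and a tool call to move; the robot and the scene stay as the last step left them, time stands still between calls to the robot, and variables do not carry over. Pictures are saved under pics/ and viewed, at most 10 in all, crops included, and the job is handed in when it is done.

Besides the shell and the picture viewer there is one more tool, called after "Emit:" as name([rows], argument=value, ...), one row to a line, values as JSON. carry_out: Moves the arm, as the interface text tells. Its arguments: {"type":"object","properties":{"increments":{"type":"array","items":{"type":"object","properties":{"linear":{"type":"array","items":{"type":"number"}},"twist":{"type":"number"},"hand":{"type":"number"}}}},"force":{"type":"number"}},"required":["increments"]}

```bash
mkdir -p pics; python3 - <<'E'
from cell import manip
import cv2, numpy as np
s=manip.sense(); print({k:np.round(v,3) for k,v in s.items()}, manip.tcp_to_grasp)
for n in ("scene","top"):
    im,d=manip.get_image(n); cv2.imwrite(f"pics/{n}0.png",im[:,:,::-1]); np.save(f"pics/{n}0.npy",d)
    c=manip.camera_info(n); print(n,c)
E
```

```text
{'time': np.float64(0.0), 'joint_positions': array([-1.254,  0.312,  0.014,  1.513, -0.004,  1.319, -0.027]), 'dq': array([-0.002,  0.   ,  0.001, -0.001,  0.001,  0.002,  0.001]), 'joint_torque': array([ 1.0000e-03, -3.7992e+01,  1.4700e-01, -2.3059e+01,  1.2000e-02,
        1.4000e-02, -0.0000e+00]), 'tcp_pos': array([192.861, 514.288, 230.232]), 'tcp_rot': array([ 0.178,  0.984, -0.001, -0.   ]), 'contact_force': array([ 0.149, -0.682,  0.608]), 'wrist_torque': array([ 0.026, -0.027,  0.02 ]), 'gripper_force': np.float64(0.0), 'finger_gap': np.float64(85.466)} 18.700000000000003
scene {'camera_matrix': array([[491.94720804,   0.        , 320.88745167],
       [  0.        , 491.94720804, 243.20070871],
       [  0.        ,   0.        ,   1.        ]]), 'D': array([-0.08919647,  0.        ,  0.        ,  0.        ,  0.        ]), 'position': array([ 800.72034676, -385.98256657,  835.82102167]), 'orientation': array([ 0.93130302,  0.24903191, -0.07151459, -0.25601458])}
top {'camera_matrix': array([[444.39233977,   0.        , 322.97608631],
       [  0.        , 444.39233977, 247.36196256],
       [  0.        ,   0.        ,   1.        ]]), 'D': array([-0.10972911,  0.        ,  0.        ,  0.        ,  0.        ]), 'position': array([462.86332323,  25.46586867, 998.25164779]), 'orientation': array([ 0.70977814, -0.70283518,  0.04051433, -0.0244192 ])}
```

View pics/top0.png

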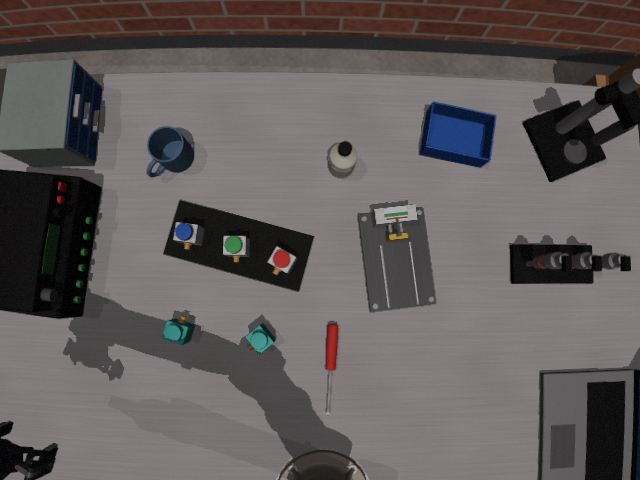

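View pics/scene0.png

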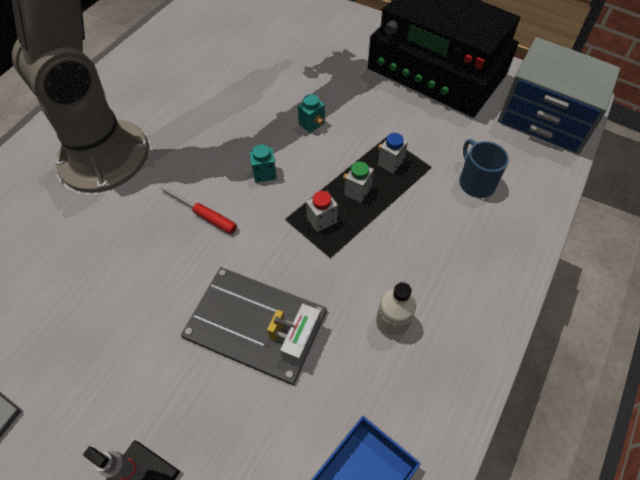

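The top picture shows red-capped valve at (281,259), blue (185,232) and green (235,244), the cleaner at (342,156), and the fixture at about (397,258) with its yellow stop at (398,232). Other candidates: turquoise valves at (178,331) and (260,338), and the red screwdriver at (332,345). Only the one at (281,259) has an aluminium block and red cap and stands on the mat; I'll confirm it in a crop.

```bash
cat > h.py <<'E'
import cv2, numpy as np
from scipy.spatial.transform import Rotation as R
from cell import manip
def grab(n):
    c=manip.camera_info(n); im,d=manip.get_image(n); return im,d,c
def project(P,c):
    Rc=R.from_quat(c["orientation"]).as_matrix(); P=np.asarray(P,float).reshape(-1,3)
    pc=(P-c["position"])@Rc
    return cv2.projectPoints(pc.reshape(-1,1,3),np.zeros(3),np.zeros(3),c["camera_matrix"],c["D"])[0].reshape(-1,2)
def plane(px,z,c):
    u=cv2.undistortPoints(np.asarray(px,float).reshape(-1,1,2),c["camera_matrix"],c["D"]).reshape(-1,2)
    r=np.c_[u,np.ones(len(u))]@R.from_quat(c["orientation"]).as_matrix().T
    return (c["position"]+r*((z-c["position"][2])/r[:,2])[:,None])[:,:2]
def ortho(im,c,z,cx,cy,half,n):
    "view from above: up=+x, left=+y; n px square"
    t=np.linspace(half,-half,n); X,Y=np.meshgrid(cx+t,cy+t,indexing='ij')
    p=project(np.stack([X,Y,np.full_like(X,z)],-1),c).astype(np.float32).reshape(n,n,2)
    return cv2.remap(im,p[...,0],p[...,1],cv2.INTER_CUBIC)
def hsv(im): return cv2.cvtColor(im,cv2.COLOR_RGB2HSV)
E
python3 - <<'E'
from h import *
im,d,c=grab("top")
rp=plane([[281,259]],80,c)[0]; fx=plane([[397,258]],16,c)[0]; print(rp,fx)
a=ortho(im,c,64,*rp,60,400); b=ortho(im,c,16,*fx,130,400)
cv2.imwrite("pics/crop1.png",np.hstack([a,b])[:,:,::-1])
h=hsv(im)
def cent(m,z,roi):
    M=np.zeros(m.shape,bool);x0,y0,x1,y1=roi;M[y0:y1,x0:x1]=m[y0:y1,x0:x1]
    v,u=np.nonzero(M); return len(u),plane([[u.mean(),v.mean()]],z,c)[0]
H,S,V=[h[...,i].astype(int) for i in range(3)]
print("cap",cent(((H<8)|(H>172))&(S>120)&(V>80),80,(260,240,300,280)))
print("port",cent((H>10)&(H<30)&(S>110)&(V>50),34,(260,255,300,285)))
print("yellow",cent((H>18)&(H<35)&(S>130)&(V>60),64,(380,215,420,250)))
E
```

```text
[522.45498755  91.53377869] [ 531.44434654 -161.9120498 ]
cap (222, array([523.04333566,  91.51575348]))
port (42, array([499.62551348, 105.66622583]))
yellow (118, array([ 573.16947603, -153.56395346]))
```

View pics/crop1.png

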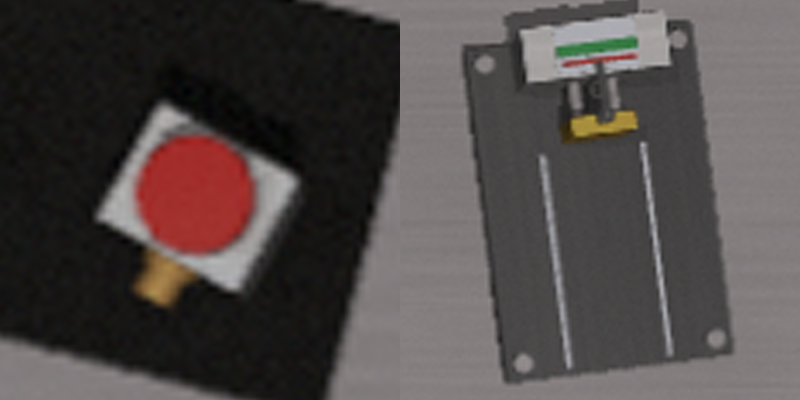

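The crop confirms the target: aluminium block, red cap, brass port at lower left (left panel ~(163,278)), standing on the mat. The fixture in the right panel has its lines at x=543–569 and 643–670, stop at (600,125), so its yaw is about +7°. Next: the hover above the valve.

```bash
cat >> h.py <<'E'
def togo(xyz,ydeg):
    "tool-axis shift and twist to bring TCP to xyz with tool y (mod 180) at world angle ydeg"
    s=manip.sense(); M=R.from_quat(s["tcp_rot"]); m=M.as_matrix()
    now=np.degrees(np.arctan2(m[1,1],m[0,1])); dz=(ydeg-now+90)%180-90
    d=m.T@(np.array(xyz)-s["tcp_pos"])
    print("t",round(float(s["time"]),2),"tcp",s["tcp_pos"].round(1),"yang",now.round(2),"tilt",m[:,2].round(4),"shift(now axes)",d.round(1),"twist",round(-np.radians(dz),4),"F",s["contact_force"].round(2),"gap",float(s["finger_gap"]),"gf",float(s["gripper_force"]))
    return d,-np.radians(dz)
E
python3 -c "
from h import *
togo([523,91.5,180],59.7)"
```

```text
t 0.15 tcp [192.9 514.5 230.5] yang 69.45 tilt [-5.0e-04 -1.7e-03 -1.0e+00] shift(now axes) [-457.5 -280.1   51. ] twist 0.1701 F [-0.22  0.41  0.45] gap 85.19532360266946 gf 0.0
```

Emit:
carry_out([
  {"linear":[-41.6,-25.5,4.6],"twist":0,"hand":1},
  {"linear":[-41.6,-25.5,4.6],"twist":0,"hand":1},
  {"linear":[-41.6,-25.5,4.6],"twist":0,"hand":1},
  {"linear":[-41.6,-25.5,4.6],"twist":0,"hand":1},
  {"linear":[-41.6,-25.5,4.6],"twist":0,"hand":1},
  {"linear":[-41.6,-25.5,4.6],"twist":0,"hand":1},
  {"linear":[-41.6,-25.5,4.6],"twist":0,"hand":1},
  {"linear":[-41.6,-25.5,4.6],"twist":0,"hand":1},
  {"linear":[-41.6,-25.5,4.6],"twist":0,"hand":1},
  {"linear":[-41.6,-25.5,4.6],"twist":0,"hand":1},
  {"linear":[-41.6,-25.5,4.6],"twist":0,"hand":1},
  {"linear":[0,0,0],"twist":0.17,"hand":1},
])

```text
time: 1.65
tcp_pos: [524.8, 85.7, 180.1]
tcp_rot: [0.268, 0.963, -0.002, 0.001]
contact_force: [-0.9, -0.4, -0.8]
finger_gap: 85.2
gripper_force: 0.0
```

Emit:
carry_out([
  {"linear":[0,0,0],"twist":0,"hand":1},
  {"linear":[0,0,0],"twist":0,"hand":1},
])

```text
time: 1.9
tcp_pos: [522.6, 92.8, 180.5]
tcp_rot: [0.259, 0.966, 0.0, -0.0]
contact_force: [0.2, 0.2, 0.2]
finger_gap: 85.5
gripper_force: 0.0
```

```bash
python3 - <<'E'
from h import *
togo([523,91.5,180],59.7)
im,d,c=grab("wrist"); cv2.imwrite("pics/w1.png",im[:,:,::-1]); print(c["position"])
h=hsv(im);H,S,V=[h[...,i].astype(int) for i in range(3)]
def big(m):
    n,l,st,ce=cv2.connectedComponentsWithStats(m.astype(np.uint8)); k=1+st[1:,4].argmax(); return st[k],ce[k]
for nm,m,z in (("cap",((H<8)|(H>172))&(S>120)&(V>60),80),("port",(H>10)&(H<30)&(S>110)&(V>50),34)):
    st,ce=big(m); print(nm,st,ce,plane([ce],z,c)[0])
a=ortho(im,c,64,523,91.5,50,500); cv2.imwrite("pics/w1o.png",a[:,:,::-1])
E
```

```text
t 1.9 tcp [522.6  92.8 180.5] yang 59.95 tilt [-6.e-04  5.e-04 -1.e+00] shift(now axes) [-1.  -0.9  0.5] twist 0.0043 F [0.24 0.17 0.2 ] gap 85.45990199333762 gf 0.0
[463.56352451 128.15177678 322.86015384]
cap [   3    0  107  134 5427] [57.34660033 64.94066704] [362.04174608  15.22289228]
port [607  91  30  29 625] [620.0352 105.7312] [550.97974462 302.41727865]
```

View pics/w1o.png

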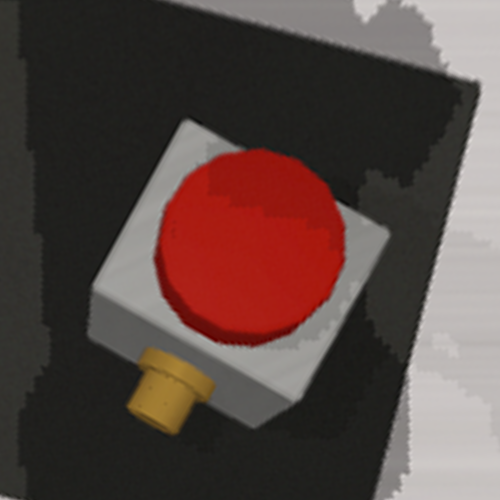

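The wrist view (0.2 mm/px) gives block corners at (185,120), (390,234), (300,403), (92,290), so the centre is about (521,93) with yaw about −28.6°. The port points away from the pads' closing line. Now I descend and grip across the 48 mm width.

Emit:
carry_out([
  {"linear":[1,-0.7,0],"twist":-0.025,"hand":1},
  {"linear":[0,0,35],"twist":0,"hand":1},
  {"linear":[0,0,40],"twist":0,"hand":1},
  {"linear":[0,0,35],"twist":0,"hand":1},
  {"linear":[0,0,25],"twist":0,"hand":1},
  {"linear":[0,0,15],"twist":0,"hand":1},
  {"linear":[0,0,10],"twist":0,"hand":1},
  {"linear":[0,0,0],"twist":0,"hand":1},
  {"linear":[0,0,0],"twist":0,"hand":1},
], force=50)

```text
time: 3.08
tcp_pos: [522.8, 91.7, 21.6]
tcp_rot: [0.249, 0.968, 0.0, 0.001]
contact_force: [-0.6, 0.1, 0.9]
finger_gap: 85.4
gripper_force: 0.0
```

Emit:
carry_out([
  {"linear":[0,0,0],"twist":0,"hand":0.3},
  {"linear":[0,0,0],"twist":0,"hand":0.3},
  {"linear":[0,0,0],"twist":0,"hand":0.3},
  {"linear":[0,0,0],"twist":0,"hand":0.3},
  {"linear":[0,0,0],"twist":0,"hand":0.3},
  {"linear":[0,0,0],"twist":0,"hand":0.3},
], force=50)

```text
time: 3.82
tcp_pos: [522.4, 91.5, 21.3]
tcp_rot: [0.249, 0.968, 0.0, 0.0]
contact_force: [-0.9, -1.1, 5.2]
finger_gap: 47.4
gripper_force: 52.8
```

Emit:
carry_out([
  {"linear":[0,0,-10],"twist":0,"hand":0.3},
  {"linear":[0,0,-20],"twist":0,"hand":0.3},
  {"linear":[0,0,-30],"twist":0,"hand":0.3},
  {"linear":[0,0,-30],"twist":0,"hand":0.3},
  {"linear":[0,0,-20],"twist":0,"hand":0.3},
  {"linear":[0,0,0],"twist":0,"hand":0.3},
  {"linear":[0,0,0],"twist":0,"hand":0.3},
])

```text
time: 4.7
tcp_pos: [520.6, 91.6, 129.4]
tcp_rot: [0.249, 0.968, -0.001, -0.001]
contact_force: [-0.4, 0.2, -3.3]
finger_gap: 47.2
gripper_force: 52.2
```

```bash
python3 - <<'E'
from h import *
# hover: valve centre 45 mm short of the rest stop contact along fixture x
O=np.array([531.4,-160.4]); a=np.radians(7); f=np.array([np.cos(a),np.sin(a)])
p=O+f*(20-30); print("hover",p)
togo([*p,130],97)
im,d,c=grab("wrist"); s=manip.sense(); z0=s["tcp_pos"][2]-18.7-21.3+4+18.7 # underside height now
z0=s["tcp_pos"][2]-17.3; print("underside",z0)
a=ortho(im,c,z0+60,*s["tcp_pos"][:2],50,500); cv2.imwrite("pics/w2o.png",a[:,:,::-1])
E
```

```text
hover [ 521.47453848 -161.61869343]
t 4.7 tcp [520.6  91.6 129.4] yang 61.14 tilt [-2.7e-03 -4.0e-04 -1.0e+00] shift(now axes) [-122.9 -221.3   -0.5] twist -0.6258 F [-0.38  0.2  -3.28] gap 47.23732968521052 gf 52.18819499015808
underside 111.8333109913137
```

View pics/w2o.png

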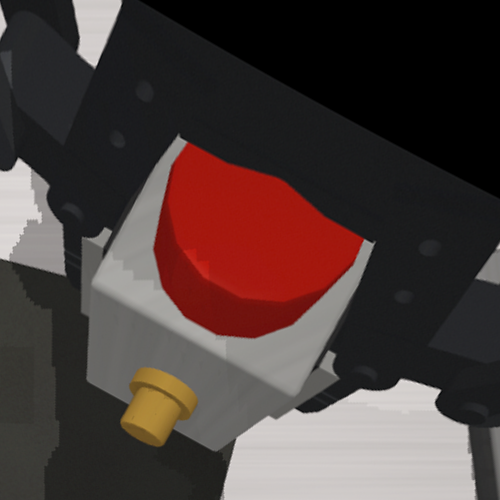

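The valve hangs straight in the fingers, port towards the camera at (155,410) and −x edge (92,288)–(299,393). It sits about 1 mm off-centre. Next I carry it over the fixture.

Emit:
carry_out([
  {"linear":[-10,-18,0],"twist":0,"hand":0.3},
  {"linear":[-20,-36,0],"twist":0,"hand":0.3},
  {"linear":[-21,-38,0],"twist":0,"hand":0.3},
  {"linear":[-21,-38,0],"twist":0,"hand":0.3},
  {"linear":[-21,-38,0],"twist":0,"hand":0.3},
  {"linear":[-20,-35,0],"twist":0,"hand":0.3},
  {"linear":[-10,-18,0],"twist":0,"hand":0.3},
  {"linear":[0,0,0],"twist":-0.156,"hand":0.3},
  {"linear":[0,0,0],"twist":-0.156,"hand":0.3},
  {"linear":[0,0,0],"twist":-0.156,"hand":0.3},
  {"linear":[0,0,0],"twist":-0.157,"hand":0.3},
  {"linear":[0,0,0],"twist":0,"hand":0.3},
])

```text
time: 6.25
tcp_pos: [522.0, -161.0, 129.3]
tcp_rot: [-0.06, 0.998, 0.001, -0.001]
contact_force: [0.0, 0.9, -2.8]
finger_gap: 47.3
gripper_force: 52.2
```

Emit:
carry_out([
  {"linear":[0,0,30],"twist":0,"hand":0.3},
  {"linear":[0,0,30],"twist":0,"hand":0.3},
  {"linear":[0,0,10],"twist":0,"hand":0.3},
  {"linear":[0,0,0],"twist":0,"hand":0.3},
  {"linear":[0,0,0],"twist":0,"hand":0.3},
])

```text
time: 6.88
tcp_pos: [524.0, -161.7, 61.8]
tcp_rot: [-0.06, 0.998, -0.0, 0.001]
contact_force: [0.4, -0.7, -3.2]
finger_gap: 47.5
gripper_force: 52.1
```

```bash
python3 - <<'E'
from h import *
togo([521.5,-161.6,34],97)
P=[]
for n in ("wrist","scene"):
    im,d,c=grab(n); P.append(ortho(im,c,16,531.4,-160.4,100,400)); cv2.imwrite(f"pics/raw_{n}2.png",im[:,:,::-1])
cv2.imwrite("pics/f1.png",np.hstack(P)[:,:,::-1])
E
```

```text
t 6.88 tcp [ 524.  -161.7   61.8] yang 96.92 tilt [ 2.4e-03 -7.0e-04 -1.0e+00] shift(now axes) [ 2.6  0.4 27.8] twist -0.0014 F [ 0.42 -0.72 -3.2 ] gap 47.48730641309908 gf 52.111353278160095
```

View pics/f1.png

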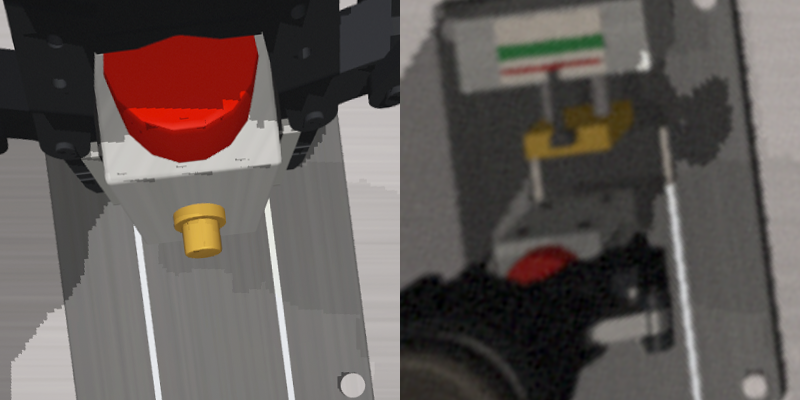

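Left panel (wrist, 0.5 mm/px): the white lines at (135,228)–(158,398) and (267,205)–(292,398), with the valve roughly centred between them. Right panel (scene): the stop, with the pointer at rest below the green band. I'll fit the lines numerically.

```bash
python3 - <<'E'
from h import *
def fit(im,c,xr,name,thr):
    o=ortho(im,c,16,531.4,-160.4,100,800); g=cv2.GaussianBlur(hsv(o)[...,2],(3,3),0).astype(float)
    # expected line columns from yaw 7, +-33 ; search +-9 mm for peak
    L=[]
    for sgn in (1,-1):
        pts=[]
        for x in np.arange(*xr,1.0):
            y0=-160.4+(x-531.4)*np.tan(np.radians(7.2))+sgn*33/np.cos(np.radians(7.2))
            r=int((531.4+100-x)*4); cc=(-160.4+100-y0)*4; w=28
            seg=g[r,int(cc)-w:int(cc)+w+1]; seg=seg-np.median(seg)
            if seg.max()<thr: continue
            k=np.arange(len(seg)); m=(seg>seg.max()/2)&(abs(k-seg.argmax())<9)
            pts.append((x,-160.4+100-(int(cc)-w+(k*seg*m).sum()/(seg*m).sum())/4))
        p=np.array(pts); l=np.polyfit(p[:,0]-531.4,p[:,1],1); res=p[:,1]-np.polyval(l,p[:,0]-531.4); p=p[abs(res)<1]
        l=np.polyfit(p[:,0]-531.4,p[:,1],1); L.append(l); print(name,sgn,len(p),"yaw",np.degrees(np.arctan(l[0])).round(2),"y",l[1].round(2))
    print("  mid y at 531.4:",((L[0]+L[1])/2)[1].round(2),"sep",((L[0]-L[1])[1]*np.cos(np.radians(7.2))).round(2))
im=cv2.imread("pics/top0.png")[:,:,::-1].copy(); fit(im,manip.camera_info("top"),(445,550),"top",25)
im,d,c=grab("wrist"); fit(im,c,(437,510),"wrist",25)
h=hsv(im);H,S,V=[h[...,i].astype(int) for i in range(3)]
s=manip.sense(); m=R.from_quat(s["tcp_rot"]).as_matrix(); print("cam in tool",m.T@(c["position"]-s["tcp_pos"]))
M=(H>10)&(H<32)&(S>110)&(V>50); v,u=np.nonzero(M)
q=plane([[np.median(u),np.median(v)]],74.5,c)[0]; print("port",np.median(u),np.median(v),q,"in tool",m.T@(np.r_[q,74.5]-s["tcp_pos"]))
E
```

```text
top 1 105 yaw 7.3 y -128.02
top -1 105 yaw 7.43 y -194.52
  mid y at 531.4: -161.27 sep 65.97
wrist 1 73 yaw 7.18 y -127.04
wrist -1 73 yaw 7.32 y -193.41
  mid y at 531.4: -160.22 sep 65.85
cam in tool [  67.81936614    1.78163902 -142.42139097]
port 329.0 257.0 [ 498.23590631 -162.84285908] in tool [ 25.57604612   1.87062189 -12.68351528]
```

Emit:
carry_out([
  {"linear":[0,-1,10],"twist":-0.006,"hand":0.3},
  {"linear":[0,0,10],"twist":0,"hand":0.3},
  {"linear":[0,0,5],"twist":0,"hand":0.3},
  {"linear":[0,0,0],"twist":0,"hand":0.3},
  {"linear":[0,0,0],"twist":0,"hand":0.3},
])

```text
time: 7.65
tcp_pos: [523.3, -162.4, 35.8]
tcp_rot: [-0.064, 0.998, -0.0, 0.0]
contact_force: [0.6, 0.0, -2.5]
finger_gap: 47.5
gripper_force: 52.1
```

Emit:
carry_out([
  {"linear":[0,0,1],"twist":0,"hand":0.3},
  {"linear":[0,0,1],"twist":0,"hand":0.3},
  {"linear":[0,0,0],"twist":0,"hand":0.3},
  {"linear":[0,0,0],"twist":0,"hand":0.3},
])

```text
time: 8.15
tcp_pos: [523.1, -162.3, 33.8]
tcp_rot: [-0.064, 0.998, 0.0, 0.0]
contact_force: [0.4, -0.5, -2.4]
finger_gap: 47.5
gripper_force: 52.1
```

Emit:
carry_out([
  {"linear":[0,0,1],"twist":0,"hand":0.3},
  {"linear":[0,0,0],"twist":0,"hand":0.3},
  {"linear":[0,0,0],"twist":0,"hand":0.3},
])

```text
time: 8.52
tcp_pos: [523.3, -162.4, 33.3]
tcp_rot: [-0.064, 0.998, 0.0, 0.0]
contact_force: [-2.1, 0.6, 4.5]
finger_gap: 47.4
gripper_force: 52.8
```

Emit:
carry_out([
  {"linear":[-4,0,0],"twist":0,"hand":0.3},
  {"linear":[-5,0,0],"twist":0,"hand":0.3},
  {"linear":[-5,0,0],"twist":0,"hand":0.3},
  {"linear":[-4,0,0],"twist":0,"hand":0.3},
  {"linear":[-3,0,0],"twist":0,"hand":0.3},
  {"linear":[0,0,0],"twist":0,"hand":0.3},
  {"linear":[0,0,0],"twist":0,"hand":0.3},
])

```text
time: 9.4
tcp_pos: [544.3, -160.5, 33.4]
tcp_rot: [-0.063, 0.998, -0.001, 0.001]
contact_force: [-1.3, -0.9, 4.5]
finger_gap: 47.4
gripper_force: 53.0
```

```bash
python3 - <<'E'
from h import *
togo([531,-162,33],97.3)
a=[]
for n in ("top","scene"):
    im,d,c=grab(n); a.append(ortho(im,c,75,580,-155,50,400))
cv2.imwrite("pics/p1.png",np.hstack(a)[:,:,::-1])
E
```

```text
t 9.4 tcp [ 544.3 -160.5   33.4] yang 97.27 tilt [ 0.0012 -0.0011 -1.    ] shift(now axes) [13.4  0.2  0.3] twist -0.0006 F [-1.3  -0.87  4.54] gap 47.44896190583815 gf 53.04811477661133
```

View pics/p1.png

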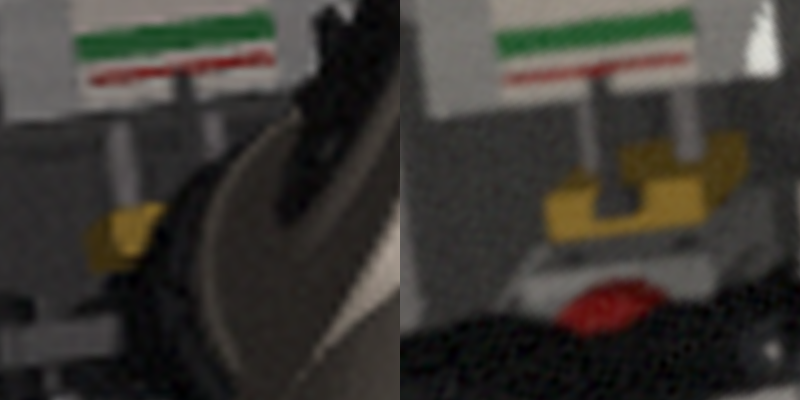

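Pointer (right panel, (597,72)) is still at rest, just below the green band at (595,35). The valve is a few mm short of the stop. I'll go on in small steps.

Emit:
carry_out([
  {"linear":[-1.5,0,0],"twist":0,"hand":0.3},
  {"linear":[-1.5,0,0],"twist":0,"hand":0.3},
  {"linear":[-1,0,0],"twist":0,"hand":0.3},
  {"linear":[-1,0,0],"twist":0,"hand":0.3},
  {"linear":[0,0,0],"twist":0,"hand":0.3},
  {"linear":[0,0,0],"twist":0,"hand":0.3},
])

```text
time: 10.25
tcp_pos: [548.7, -159.8, 33.4]
tcp_rot: [-0.063, 0.998, -0.0, 0.0]
contact_force: [-3.2, -0.6, 6.5]
finger_gap: 47.8
gripper_force: 53.3
```

Emit:
carry_out([
  {"linear":[-1,0,0],"twist":0,"hand":0.3},
  {"linear":[-1,0,0],"twist":0,"hand":0.3},
  {"linear":[-1,0,0],"twist":0,"hand":0.3},
  {"linear":[0,0,0],"twist":0,"hand":0.3},
  {"linear":[0,0,0],"twist":0,"hand":0.3},
])

```text
time: 10.88
tcp_pos: [549.0, -159.8, 33.4]
tcp_rot: [-0.063, 0.998, 0.0, -0.002]
contact_force: [-8.2, 0.3, 11.5]
finger_gap: 47.6
gripper_force: 53.7
```

Emit:
carry_out([
  {"linear":[-1,0,0],"twist":0,"hand":0.3},
  {"linear":[-1,0,0],"twist":0,"hand":0.3},
  {"linear":[0,0,0],"twist":0,"hand":0.3},
  {"linear":[0,0,0],"twist":0,"hand":0.3},
])

```text
time: 11.38
tcp_pos: [550.3, -159.6, 33.4]
tcp_rot: [-0.063, 0.998, 0.0, -0.003]
contact_force: [-8.6, 1.1, 12.3]
finger_gap: 47.3
gripper_force: 53.9
```

Emit:
carry_out([
  {"linear":[0,0,-0.5],"twist":0,"hand":0.3},
  {"linear":[0,0,-0.5],"twist":0,"hand":0.3},
  {"linear":[0,0,0],"twist":0,"hand":0.3},
  {"linear":[0,0,0],"twist":0,"hand":0.3},
])

```text
time: 11.88
tcp_pos: [550.3, -159.6, 33.4]
tcp_rot: [-0.063, 0.998, 0.0, -0.003]
contact_force: [-8.3, -0.6, 7.1]
finger_gap: 47.5
gripper_force: 53.3
```

```bash
cat >> h.py <<'E'
def pointer(im,c):
    "mm of red pointer and green band edges along fixture x, in ortho z=75 about (580,-155)"
    o=ortho(im,c,75,580,-155,50,400); return o,pointer_o(o)
def pointer_o(o):
    h=hsv(o);H,S,V=[h[...,i].astype(int) for i in range(3)]
    a=np.radians(7.3); v,u=np.mgrid[:400,:400]; X=(200-v)*.25*np.cos(a)+(200-u)*.25*np.sin(a)
    top=v<120
    r=((H<10)|(H>168))&(S>90)&top; g=(H>45)&(H<85)&(S>90)&top
    return X[r].mean().round(2) if r.any() else None,np.percentile(X[g],[3,50,97]).round(2)
E
python3 - <<'E'
from h import *
p=cv2.imread("pics/p1.png")[:,:,::-1].copy()
print("rest top",pointer_o(p[:,:400].copy()),"scene",pointer_o(p[:,400:].copy()))
for n in ("top","scene"):
    im,d,c=grab(n); print(n,pointer(im,c)[1])
togo([550,-159,33],97.3)
E
```

```text
rest top (np.float64(33.13), array([38.74, 41.39, 44.01])) scene (np.float64(32.53), array([39.56, 41.61, 43.66]))
top (np.float64(34.48), array([38.8 , 41.41, 44.01]))
scene (np.float64(34.14), array([39.55, 41.64, 43.72]))
t 11.97 tcp [ 550.3 -159.6   33.4] yang 97.22 tilt [-6.5e-03 -3.0e-04 -1.0e+00] shift(now axes) [0.2 0.6 0.4] twist -0.0013 F [-7.39 -0.64  7.86] gap 47.51382858878265 gf 53.25483977794647
```

Emit:
carry_out([
  {"linear":[-1,0,0],"twist":0,"hand":0.3},
  {"linear":[-1,0,0],"twist":0,"hand":0.3},
  {"linear":[-1,0,0],"twist":0,"hand":0.3},
  {"linear":[-1,0,0],"twist":0,"hand":0.3},
  {"linear":[-1,0,0],"twist":0,"hand":0.3},
  {"linear":[0,0,0],"twist":0,"hand":0.3},
  {"linear":[0,0,0],"twist":0,"hand":0.3},
])

```text
time: 12.85
tcp_pos: [553.4, -159.2, 33.5]
tcp_rot: [-0.063, 0.998, 0.0, -0.005]
contact_force: [-11.5, -0.9, 10.8]
finger_gap: 47.1
gripper_force: 53.7
```

```bash
python3 - <<'E'
from h import *
for n in ("top","scene"):
    im,d,c=grab(n); print(n,pointer(im,c)[1])
togo([550,-159,33],97.3)
E
```

```text
top (np.float64(37.5), array([40.  , 42.07, 44.08]))
scene (np.float64(37.22), array([39.69, 41.69, 43.71]))
t 12.95 tcp [ 553.4 -159.2   33.5] yang 97.2 tilt [-1.010e-02  1.000e-04 -9.999e-01] shift(now axes) [3.3 0.6 0.5] twist -0.0017 F [-11.65  -0.47  12.02] gap 47.610927080491265 gf 53.68669331073761
```

Emit:
carry_out([
  {"linear":[-1,0,0],"twist":0,"hand":0.3},
  {"linear":[-1,0,-0.2],"twist":0,"hand":0.3},
  {"linear":[-1,0,-0.2],"twist":0,"hand":0.3},
  {"linear":[-1,0,0],"twist":0,"hand":0.3},
  {"linear":[-1,0,0],"twist":0,"hand":0.3},
  {"linear":[-1,0,0],"twist":0,"hand":0.3},
  {"linear":[0,0,0],"twist":0,"hand":0.3},
  {"linear":[0,0,0],"twist":0,"hand":0.3},
])

```text
time: 13.95
tcp_pos: [557.1, -158.7, 33.6]
tcp_rot: [-0.063, 0.998, 0.001, -0.007]
contact_force: [-14.7, 0.0, 14.3]
finger_gap: 47.6
gripper_force: 53.9
```

```bash
python3 - <<'E'
from h import *
a=[]
for n in ("top","scene"):
    im,d,c=grab(n); o,p=pointer(im,c); a.append(o); print(n,p)
cv2.imwrite("pics/p3.png",np.hstack(a)[:,:,::-1])
togo([550,-159,33],97.3)
E
```

```text
top (np.float64(41.58), array([38.11, 39.59, 44.49]))
scene (np.float64(40.88), array([39.98, 43.23, 43.73]))
t 14.05 tcp [ 557.1 -158.7   33.6] yang 97.17 tilt [-1.450e-02  5.000e-04 -9.999e-01] shift(now axes) [7.1 0.6 0.7] twist -0.0023 F [-15.28  -0.16  13.34] gap 47.329447602981126 gf 53.92286002635956
```

View pics/p3.png

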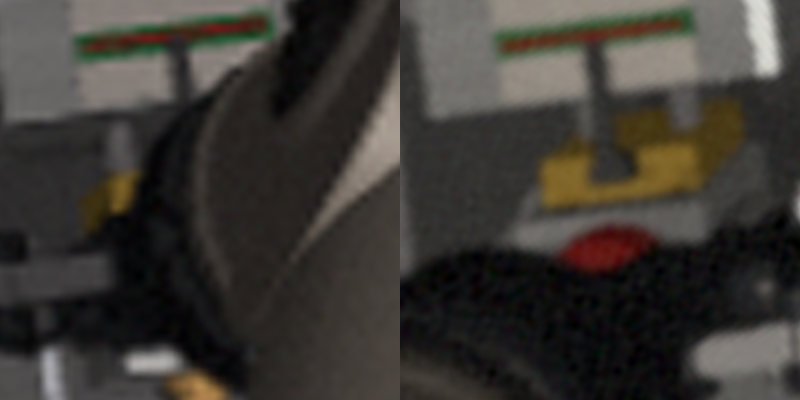

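The pointer is in the middle of the green band in both views, (175,35) and (595,38), with the stop at about 8.4 mm. Now hold.

Emit:
carry_out([
  {"linear":[0,0,0],"twist":0,"hand":0.3},
  {"linear":[0,0,0],"twist":0,"hand":0.3},
  {"linear":[0,0,0],"twist":0,"hand":0.3},
  {"linear":[0,0,0],"twist":0,"hand":0.3},
  {"linear":[0,0,0],"twist":0,"hand":0.3},
  {"linear":[0,0,0],"twist":0,"hand":0.3},
  {"linear":[0,0,0],"twist":0,"hand":0.3},
  {"linear":[0,0,0],"twist":0,"hand":0.3},
  {"linear":[0,0,0],"twist":0,"hand":0.3},
  {"linear":[0,0,0],"twist":0,"hand":0.3},
  {"linear":[0,0,0],"twist":0,"hand":0.3},
  {"linear":[0,0,0],"twist":0,"hand":0.3},
])

```text
time: 15.55
tcp_pos: [557.1, -158.7, 33.6]
tcp_rot: [-0.063, 0.998, 0.001, -0.007]
contact_force: [-15.0, -0.8, 13.1]
finger_gap: 47.2
gripper_force: 53.9
```

Emit:
carry_out([
  {"linear":[0,0,0],"twist":0,"hand":0.3},
  {"linear":[0,0,0],"twist":0,"hand":0.3},
  {"linear":[0,0,0],"twist":0,"hand":0.3},
  {"linear":[0,0,0],"twist":0,"hand":0.3},
  {"linear":[0,0,0],"twist":0,"hand":0.3},
  {"linear":[0,0,0],"twist":0,"hand":0.3},
  {"linear":[0,0,0],"twist":0,"hand":0.3},
  {"linear":[0,0,0],"twist":0,"hand":0.3},
  {"linear":[0,0,0],"twist":0,"hand":0.3},
  {"linear":[0,0,0],"twist":0,"hand":0.3},
  {"linear":[0,0,0],"twist":0,"hand":0.3},
  {"linear":[0,0,0],"twist":0,"hand":0.3},
])

```text
time: 17.05
tcp_pos: [557.1, -158.7, 33.5]
tcp_rot: [-0.063, 0.998, 0.001, -0.007]
contact_force: [-14.9, -1.1, 13.5]
finger_gap: 47.8
gripper_force: 53.9
```

```bash
python3 - <<'E'
from h import *
for n in ("top","scene"):
    im,d,c=grab(n); print(n,pointer(im,c)[1])
im,d,c=grab("wrist"); cv2.imwrite("pics/w4.png",ortho(im,c,16,530,-160,75,500)[:,:,::-1])
togo([550,-159,33],97.3)
E
```

```text
top (np.float64(41.79), array([38.51, 39.62, 44.53]))
scene (np.float64(40.94), array([40.01, 43.38, 43.82]))
t 17.2 tcp [ 557.1 -158.7   33.6] yang 97.17 tilt [-1.450e-02  5.000e-04 -9.999e-01] shift(now axes) [7.1 0.6 0.7] twist -0.0022 F [-15.59  -0.8   13.11] gap 47.51540135284856 gf 53.92296016216278
```

View pics/w4.png

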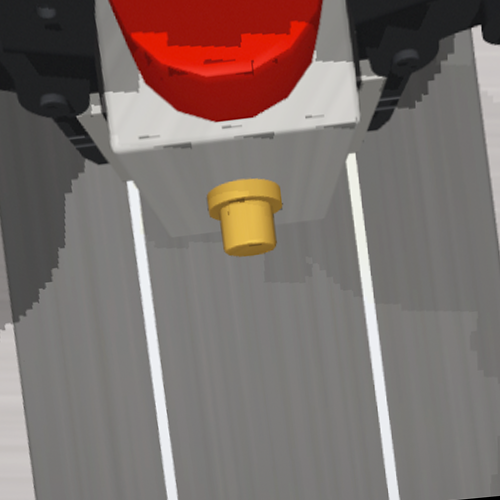

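The pointer held steady mid-band for over 3 s. In the wrist view the valve's base edge, about (160,236)–(320,218), lies inside both lines ((138,236) and (357,218)) and square to them. Handing in.

```bash
python3 -c "
from cell import manip
print(manip.close_job())"
```

```text
the job is handed in; nothing more can be done
None
```

The red-capped valve is standing on the bed between the white lines, pressed against the stop (under 1° of forward lean measured at the tool). The stop is about 8.4 mm in with the pointer mid-green. I held it there for over 3 s and handed the job in at 17 s still gripping and pressing.

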